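# Function test of the analyser's latching stop button

## Task

Test the emergency stop beside the blood analyser: press the red mushroom button down until it latches, let go of it so that it stays in by itself, then push the side of its raised finger tab with the fingertips to turn the button clockwise, seen from above, until it springs back up, and back away so that the tab swings home. Press and push only: do not pinch the tab between the fingers, and leave the things standing round about where they are.

Things in the scene. Friction and masses are not known exactly. Their poses are not given: they have to be found in the camera images.
- stop_station: stop station bolted to the bench: round grey post (foot 92 mm, head 80 mm across) with a yellow ring on top, 130 mm high, under a red mushroom head 72 mm across. Origin at the centre of its underside, on the button's axis; z up; -x is where the finger tab points at rest. The head's flat top is 160 mm above the origin when the button is out, 152 mm when latched.
- tab_mid (a point): centre of the red finger tab, a fin on the head 26 mm long along the radius (8 to 34 mm from the axis), 12 mm thick, 26 mm high; 21 mm from the axis, 13 mm above the head's flat top; moves with the head. Its x axis points to the button's axis, z up. Push on its -y face towards +y, on a circle about the axis, with fingertips about 11 mm above the latched head's top: it rises 8 mm on release.
- analyser: the big grey blood analyser (407 x 372 x 402 mm) close to the right of the station; origin at the centre of its underside. Its left side runs along its own x axis: keep the gripper's long side parallel to that. The microscope stands beyond the station on the left.
- press_pad (a point): point on the head's flat top, 17 mm from the axis on the side away from the tab: a clear place to press with closed fingers. Moves with the button.
- stop_press (a joint): how far the button is pressed, in m: 0 out, 0.008 fully in. A snap action: it resists with about 4.5 N at the start of the travel and less further in; past 0.005 it goes down by itself and stays latched at about 0.008.
- stop_twist (a joint): turn of the head in rad, clockwise from above: 0 at rest, up to 0.8. A light spring returns it to 0; turning takes about 1 to 3 N at the tab. With the button latched, turning it lifts the head gradually, and between about 0.4 and 0.7 it springs out.
- orange_cup_mid (a point): bystander: specimen cup with orange cap, 62 mm across and 64 mm high; point at half its height
- dropper_bottle_mid (a point): bystander: brown dropper bottle with black bulb, 30 mm across and 94 mm high; point at half its height
- lab_timer_mid (a point): bystander: white lab timer on its stand, 54 x 62 x 69 mm; point at half its height
- coverslip_box_mid (a point): bystander: small blue box, 48 x 64 x 20 mm; point at half its height

How it is judged:
On the way, in this order (a step that is already met when the one before it is completed fails the run):
1. the button is pressed in and stays latched with the fingers off it (value of joint stop_press above 0.006 m and contact force between the fingers and stop_station below 0.2 N and value of joint stop_twist below 0.1 rad), for 0.2 s.
2. the latched button is being turned clockwise (not pulled out) (value of joint stop_twist above 0.15 rad and value of joint stop_press above 0.0035 m), for 0.02 s.
3. it has been turned far enough to release the latch (value of joint stop_twist above 0.35 rad and value of joint stop_press below 0.004 m), for 0.02 s.
At the end, for the whole second after the job is handed in: the button is out again (less than 1.5 mm pressed), its tab is back within 0.1 rad of rest, and every bystander is within 20 mm of where it stood (value of joint stop_press below 0.0015 m and value of joint stop_twist below 0.1 rad and distance of each of orange_cup_mid, dropper_bottle_mid, lab_timer_mid, coverslip_box_mid from where it was at the start of the episode below 0.02 m); the robot touches nothing.
It fails at once if the tab is pinched: both of its broad faces are loaded by the fingers at once (contact force between the fingers and stop_twist_c0 above 1 N and contact force between the fingers and stop_twist_c1 above 1 N).
It fails at once if a bystander is lifted, or moved by over 20 mm (distance of any of orange_cup_mid, dropper_bottle_mid, lab_timer_mid, coverslip_box_mid from where it was at the start of the episode above 0.02 m).
It also fails if it takes over 42 s, if anything falls off the work surface, if the arm or the gripper's body presses on something with over 40 N, if the wrist force passes 120 N, or if a joint passes its speed limit or range.

## Robot

A 6-joint arm with a two-finger parallel gripper is mounted at the origin on a cart in front of the work surface, level with it; the furniture and walls round the work are solid. World frame = base frame: x ahead of the robot, y to its left, z up, the work surface at z = 0. Lengths are in m, angles in rad, forces in N, time in s.
With the tool pointing down it reaches from about 0.225 to 0.725 m from the base axis. Payload 3.1 kg.
Tool frame: the origin (TCP) lies between the finger pads; the fingertips stand 22 mm ahead of it and the grasp point (between the pads) lies 3 mm ahead of it; z points along the fingers, y is the direction in which the jaws open and shut (so a half turn about z gives the same grasp; the last joint's range is limited). The gripper opens to 85 mm and grips with 20 to 120 N. Pads are 22 mm wide; open, the fingers measure 114 mm over their backs; the gripper's body (76 mm by 85 mm) begins 54 mm behind the grasp point. The pads swing forward as they close: fully open they stand 13 mm farther back than shut.
Start: joints at [1.046, 0.048, 0.099, 1.622, 0, 1.443], TCP at [0.203, 0.484, 0.253] pointing down, gripper open.
Joint ranges: [-2.91, 2.91], [-0.99, 1.94], [-1.21, 1.42], [-2.12, 2.29], [-1.49, 1.47], [-3.14, 3.14]. Speed limits (rad/s): [2.79, 2.79, 3.14, 3.14, 3.14, 3.14].

## Interface

Orientations are given as [roll, pitch, yaw] about the fixed x, y, z axes, in that order (R = Rz(yaw) Ry(pitch) Rx(roll)).
In Python, from workcell import robot, eyes gives the robot as it stands.
- The arm moves only by the tool move_arm, never from a script. Its argument "commands" is a list of rows, each a list of 7 numbers: the turn, a rotation vector about the tool's x, y, z in rad, then the shift along the tool's x, y, z in cm, then the opening in per cent of the stroke, from 0 (shut) to 100 (fully open). A call has 1 to 20 rows; each row shifts and turns the commanded pose from where the row before left it, along the tool's axes as they then stand; what a row does not reach is not made up. A row lasts 1/10 s, in which the tool goes at most 50 mm and 8.59 degrees, less where a joint would pass 70% of its speed; a pose out of reach is approached as far as the arm can. A call with a gripper value outside its range is refused whole. The fingers move at their own pace and stop on an object; the grip force is fixed at half the most. Time passes only in rows, so rows that do not move let the fingers close. It gives the time, the measured TCP pose, the force and the opening at its end, in the units of the state.
- robot.sense(): the state, without advancing time (a new reading comes with each control period).
- eyes.grab_frame(name): name is "side" or "top" or "wrist"; returns a dict with "image" (400x640x3 uint8, blue, green, red), "fx", "fy", "cx", "cy" (pixels), "dist" ([k1, k2, p1, p2, k3] as OpenCV has them; the pictures are not rectified), "R" (3x3) and "t" (3): a world point X has camera coordinates R X + t. Camera axes: x right, y down, z forward; pixel columns grow to the right and rows downward; lengths in m; the calibration is good to about 2 mm. A picture is of the moment at which its call begins. There is no depth.
- robot.hand_in(): hands the job in, once; it reports no verdict.
The state is a dict: "time": time; "qpos": joint angles; "joint_velocities": joint speeds; "joint_efforts": joint torques, N m; "tcp_pos": TCP position; "ee_rot": TCP orientation; "contact_force": force on the tool from outside, world axes, zero at the start; "ft_torque": the same for the moment, N m; "opening": opening from 0.0 (shut) to 1.0 (fully open).
Only numpy, scipy, OpenCV 4.12 (cv2) and the standard library are available. Lean on these libraries where they do the work, as an engineer would, in place of code of your own. Each camera call takes 0.05 s, during which the arm holds its last target. There are 200 camera calls.

## Working session

There is one attempt and no reset: what is moved stays moved. The work goes in short steps, Python scripts to look and compute and a tool call to move; the robot and the scene stay as the last step left them, time stands still between calls to the robot, and variables do not carry over. Pictures are saved under pics/ and viewed, about 8 in all and at most 12, crops included, and the job is handed in when it is done.

Besides the shell and the picture viewer there is one more tool, called after "Call:" as name([rows], argument=value, ...), one row to a line, values as JSON. move_arm: Moves the arm, as the interface text tells. Its arguments: {"type":"object","properties":{"commands":{"type":"array"}},"required":["commands"]}

```bash
mkdir -p pics
cat > h.py <<'E'
import numpy as np, cv2
from workcell import robot, eyes
def ray(f,u,v):
    K=np.array([[f['fx'],0,f['cx']],[0,f['fy'],f['cy']],[0,0,1]])
    p=cv2.undistortPoints(np.array([[[u,v]]],float),K,np.array(f['dist'],float))[0,0]
    R=np.array(f['R']);t=np.array(f['t'])
    return -R.T@t, R.T@np.array([p[0],p[1],1])
def onz(f,u,v,z):
    o,d=ray(f,u,v); return o+d*(z-o[2])/d[2]
def proj(f,X):
    K=np.array([[f['fx'],0,f['cx']],[0,f['fy'],f['cy']],[0,0,1]])
    R=np.array(f['R']);t=np.array(f['t'])
    return cv2.projectPoints(np.array([X],float),cv2.Rodrigues(R)[0],t,K,np.array(f['dist'],float))[0][0,0]
E
python3 - <<'E'
from h import *
s=robot.sense(); print(s['tcp_pos'],s['ee_rot'],s['contact_force'],s['time'])
a=[]
for n in("side","top","wrist"):
    f=eyes.grab_frame(n); cv2.imwrite(f"pics/{n}0.png",f['image']); 
    R=np.array(f['R']);print(n,-R.T@np.array(f['t']),R[2],f['fx'])
    m=cv2.inRange(cv2.cvtColor(f['image'],cv2.COLOR_BGR2HSV),(0,140,60),(6,255,255))|cv2.inRange(cv2.cvtColor(f['image'],cv2.COLOR_BGR2HSV),(172,140,60),(180,255,255))
    k,l,st,c=cv2.connectedComponentsWithStats(m)
    for i in range(1,k):
        if st[i,4]>60: print(st[i],c[i])
E
```

```text
[0.202626   0.4837347  0.25215269] [-3.13935403e+00 -2.90896172e-04  2.74485487e+00] [0.19843881 0.07958271 0.26232966] 0.0
side [0.09696236 0.97808744 0.55636968] [ 0.33001053 -0.80355509 -0.49537084] 422.84788532233887
[301 188  38  29 762] [320.77821522 202.86220472]
top [0.2950908  0.31805401 0.9803507 ] [ 0.12375514 -0.02982012 -0.99186462] 428.05156588515246
[278 203  36  36 968] [296.42355372 220.42252066]
wrist [0.1378102  0.5112476  0.37325694] [ 0.25475119 -0.11011995 -0.9607161 ] 308.0480776336524
```

View pics/top0.png

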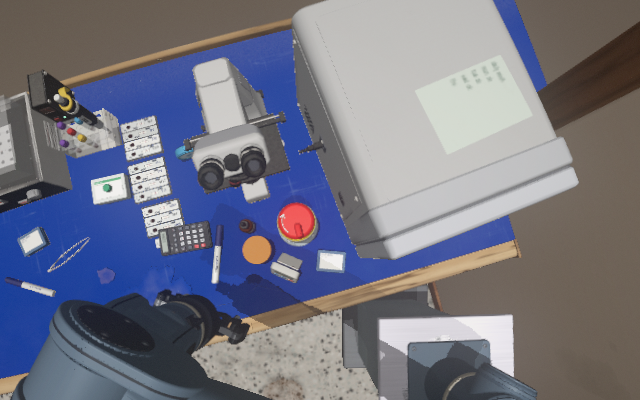

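View pics/side0.png

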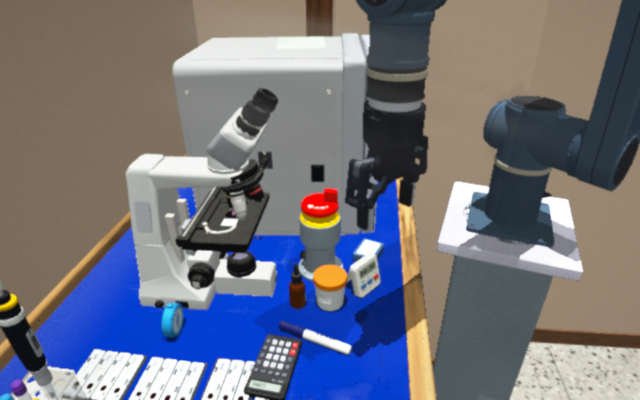

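Top view: red head at about (296,220) with its tab pointing image-down, orange cup (257,249), dropper bottle (246,226), timer (286,267), blue box (331,262), analyser's left edge from about (295,45) to (360,245). Side view: head at (320,205), tab at (330,195).

Run:
```python
from h import *
f=eyes.grab_frame("top");g=eyes.grab_frame("side")
m=lambda f:cv2.inRange((lambda h:(np.dstack([(h[...,0].astype(int)+90)%180,h[...,1],h[...,2]]).astype(np.uint8)))(cv2.cvtColor(f['image'],cv2.COLOR_BGR2HSV)),(80,140,60),(97,255,255))
M=m(f); k,l,st,c=cv2.connectedComponentsWithStats(M);i=1+np.argmax(st[1:,4])
cs,_=cv2.findContours((l==i).astype(np.uint8),0,2)
print('ellipse',cv2.fitEllipse(cs[0]),'circle',cv2.minEnclosingCircle(cs[0]))
(u,v),_,_=cv2.fitEllipse(cs[0])
for z in(.14,.15,.16):print(z,onz(f,u,v,z))
for a,b in[((295,45),(357,240))]:
  A=onz(f,*a,.402);B=onz(f,*b,.402);print(A,B,np.arctan2(*(A-B)[1::-1]))
for n,p,z in[('cup',(257,249),.064),('bottle',(246,226),.09),('timer',(288,262),.069),('box',(331,261),.02),('eyepieceL',(210,176),.3)]:print(n,onz(f,*p,z))
c1=cv2.resize(f['image'][190:290,230:350],None,fx=5,fy=5,interpolation=2)
c2=cv2.resize(g['image'][180:240,290:350],None,fx=3.3,fy=500/60,interpolation=2)
cv2.imwrite("pics/c1.png",np.hstack([c1,c2]))
```

```text
ellipse ((296.6308288574219, 220.36599731445312), (33.57088851928711, 35.63018798828125), 174.9640655517578) circle ((295.72100830078125, 220.54420471191406), 18.344202041625977)
0.14 [0.36343943 0.34041643 0.14      ]
0.15 [0.3626261  0.34015032 0.15      ]
0.16 [0.36181276 0.33988421 0.16      ]
[0.59662633 0.33591935 0.402     ] [0.31495643 0.25195775 0.402     ] 0.28969907307938647
cup [0.30893557 0.42696588 0.064     ]
bottle [0.35629982 0.44711945 0.09      ]
timer [0.28113627 0.36078079 0.069     ]
box [0.28180904 0.26730765 0.02      ]
eyepieceL [0.42294592 0.47615366 0.3       ]
```

View pics/c1.png

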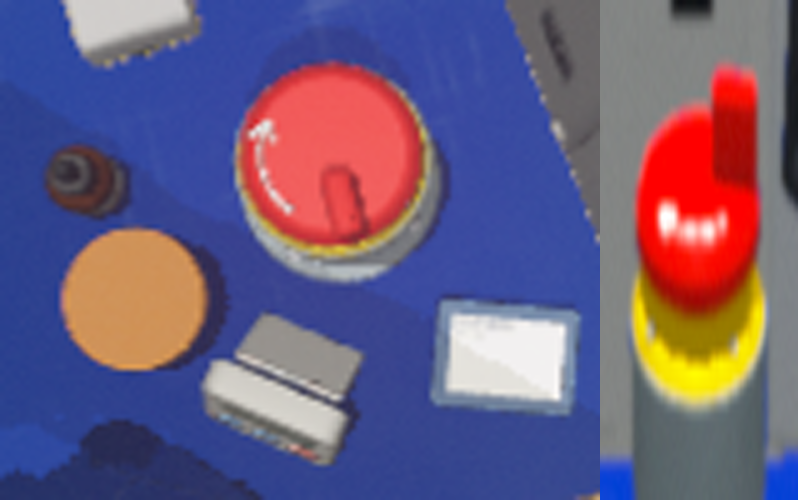

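Call:
move_arm([
  [0, 0, 0.11, 0, 0, -0.3, 0],
  [0, 0, 0.11, 0, 0, -0.3, 0],
  [0, 0, 0.11, 0, 0, -0.3, 0],
  [0, 0, 0.11, 0, 0, -0.3, 0],
  [0, 0, 0.11, 0, 0, -0.3, 0],
  [0, 0, 0.11, 0, 0, -0.3, 0],
  [0, 0, 0.11, 0, 0, -0.3, 0],
  [0, 0, 0.11, 0, 0, -0.3, 0],
  [0, 0, 0, -1.8, 1.1, 0, 0],
  [0, 0, 0, -1.8, 1.1, 0, 0],
  [0, 0, 0, -1.8, 1.1, 0, 0],
  [0, 0, 0, -1.8, 1.1, 0, 0],
  [0, 0, 0, -1.8, 1.1, 0, 0],
  [0, 0, 0, -1.8, 1.1, 0, 0],
  [0, 0, 0, -1.8, 1.1, 0, 0],
  [0, 0, 0, -1.8, 1.1, 0, 0],
  [0, 0, 0, 0, 0, 0, 0],
  [0, 0, 0, 0, 0, 0, 0],
])

```text
time: 2.05
tcp_pos: [0.3288, 0.3718, 0.2772]
ee_rot: [-3.141, -0.0, 1.864]
contact_force: [-0.5, 0.8, 0.1]
opening: -0.003
```

Run:
```python
from h import *
s=robot.sense(); print(s['tcp_pos'],s['ee_rot'],s['contact_force'],s['qpos'])
f=eyes.grab_frame("wrist"); cv2.imwrite("pics/w1.png",f['image']); print(-np.array(f['R']).T@f['t'])
f=eyes.grab_frame("top")
for n,p in[('in',(336,170)),('mid',(344,200)),('out',(352,228))]: print(n,onz(f,230+p[0]/5-.4,190+p[1]/5-.4,.186))
```

```text
[0.32884212 0.37178812 0.27718156] [-3.14101234e+00 -4.16484791e-04  1.86374680e+00] [-0.47307263  0.7965915   0.10115763] [ 7.11054971e-01 -1.88506668e-02  7.92609238e-02  1.66926914e+00
  6.16234155e-04  1.98890059e+00]
[0.30859056 0.43924154 0.39822345]
in [0.35367256 0.33889254 0.186     ]
mid [0.34250397 0.33595518 0.186     ]
out [0.33210586 0.33302577 0.186     ]
```

View pics/w1.png

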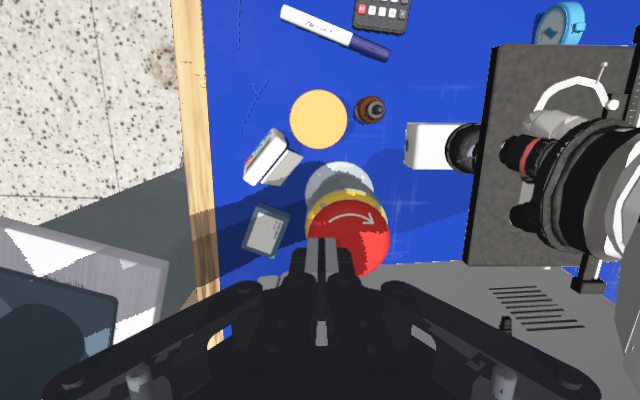

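The wrist view shows the red head at about (350,238), partly hidden by the closed fingers. The bystanders and microscope are clear of the gripper.

Call:
move_arm([
  [0, 0, 0, -1, 1, 0, 0],
  [0, 0, 0, -1, 1, 0, 0],
  [0, 0, 0, -1, 1, 0, 0],
  [0, 0, 0, -1, 1, 0, 0],
  [0, 0, 0, 0, 0, 1, 0],
  [0, 0, 0, 0, 0, 1, 0],
  [0, 0, 0, 0, 0, 1, 0],
  [0, 0, 0, 0, 0, 1, 0],
  [0, 0, 0, 0, 0, 1, 0],
  [0, 0, 0, 0, 0, 1, 0],
  [0, 0, 0, 0, 0, 1, 0],
  [0, 0, 0, 0, 0, 1, 0],
  [0, 0, 0, 0, 0, 0, 0],
  [0, 0, 0, 0, 0, 0, 0],
  [0, 0, 0, 0, 0, 0, 0],
])

```text
time: 3.65
tcp_pos: [0.379, 0.3454, 0.1979]
ee_rot: [3.141, -0.0, 1.865]
contact_force: [0.0, 0.2, -0.3]
opening: -0.0
```

Run:
```python
from h import *
s=robot.sense(); print(s['tcp_pos'],s['ee_rot'],s['contact_force'])
f=eyes.grab_frame("wrist"); g=eyes.grab_frame("top"); h=eyes.grab_frame("side")
C=np.array([.3625,.3405]);e=np.array([.96,.28])
im=f['image'].copy()
for r,z in[(0,.16),(-21,.186),(-34,.186),(-36,.155),(17,.16)]:
    p=proj(f,[*(C+e*r/1000),z]); print(r,p); cv2.circle(im,(int(p[0]),int(p[1])),3,(255,255,0),1)
a=cv2.resize(im,(480,300)); b=cv2.resize(g['image'][190:270,250:350],(400,300)); c=cv2.resize(h['image'][150:230,270:370],(400,300))
cv2.imwrite("pics/w2.png",np.vstack([np.hstack([b,c]),np.hstack([cv2.resize(im[100:400,150:550],(400,300)),np.zeros((300,400,3),np.uint8)])]))
```

```text
[0.37901638 0.34538791 0.19791701] [ 3.14055707e+00 -3.11214805e-04  1.86481683e+00] [ 0.04372438  0.17278903 -0.31288892]
0 [290.45383866 240.81476369]
-21 [241.43355435 262.59770724]
-34 [214.32158221 262.33663004]
-36 [228.71171132 236.71310291]
17 [320.84270393 241.06645447]
```

View pics/w2.png

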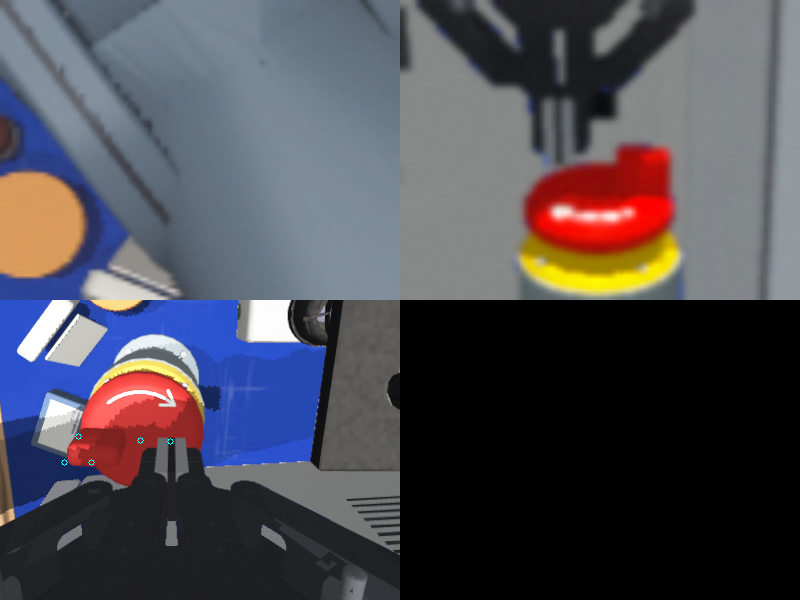

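Run:
```python
from h import *
f=eyes.grab_frame("wrist")
im=cv2.resize(f['image'][190:300,200:360],None,fx=5,fy=5,interpolation=2)
C=np.array([.3625,.3405]);e=np.array([.96,.28]);n=np.array([-.28,.96])
P=[[*(C+e*r/1000+n*w/1000),.186] for r,w in[(-8,6),(-8,-6),(-34,-6),(-34,6)]]
q=np.array([(proj(f,p)-[200,190])*5+2 for p in P],int)
cv2.polylines(im,[q],True,(255,255,0),1); 
q=np.array([(proj(f,[*(C+.036*np.array([np.cos(t),np.sin(t)])),.152])-[200,190])*5+2 for t in np.arange(0,6.28,.1)],int)
cv2.polylines(im,[q],True,(0,255,0),1)
cv2.imwrite("pics/w3.png",im)
```

```text
(no output)
```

View pics/w3.png

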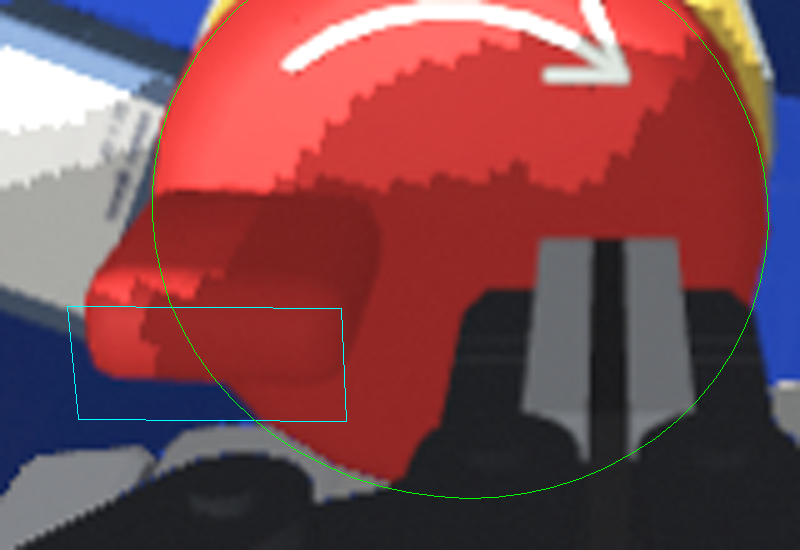

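The tab top appears at about (85..350, 270..382) in the crop, roughly 3 mm nearer +tool-x than predicted. The fingers are over the clear side of the head. Pressing now.

Call:
move_arm([
  [0, 0, 0, 0, 0, 0.7, 0],
  [0, 0, 0, 0, 0, 0.7, 0],
  [0, 0, 0, 0, 0, 0.15, 0],
  [0, 0, 0, 0, 0, 0.15, 0],
  [0, 0, 0, 0, 0, 0.15, 0],
  [0, 0, 0, 0, 0, 0.15, 0],
  [0, 0, 0, 0, 0, 0.15, 0],
  [0, 0, 0, 0, 0, 0, 0],
  [0, 0, 0, 0, 0, 0, 0],
])

```text
time: 4.75
tcp_pos: [0.3786, 0.3451, 0.1756]
ee_rot: [-3.141, 0.0, 1.865]
contact_force: [0.2, 0.2, -1.4]
opening: -0.001
```

Call:
move_arm([
  [0, 0, 0, 0, 0, 0.1, 0],
  [0, 0, 0, 0, 0, 0.1, 0],
  [0, 0, 0, 0, 0, 0, 0],
  [0, 0, 0, 0, 0, 0, 0],
])

```text
time: 5.15
tcp_pos: [0.3789, 0.3453, 0.1741]
ee_rot: [3.141, -0.0, 1.865]
contact_force: [-0.3, -0.0, 1.1]
opening: 0.001
```

Call:
move_arm([
  [0, 0, 0, 0, 0, -1, 0],
  [0, 0, 0, 0, 0, -1, 0],
  [0, 0, 0, 0, 0, -1, 0],
  [0, 0, 0, 0, 0, -1, 0],
  [0, 0, 0, 0, 0, 0, 0],
  [0, 0, 0, 0, 0, 0, 0],
  [0, 0, 0, 0, 0, 0, 0],
  [0, 0, 0, 0, 0, 0, 0],
])

```text
time: 5.95
tcp_pos: [0.3784, 0.345, 0.2131]
ee_rot: [-3.14, 0.0, 1.865]
contact_force: [-0.2, 0.7, 0.2]
opening: -0.002
```

Run:
```python
from h import *
s=robot.sense(); print(s['tcp_pos'],s['contact_force'])
f=eyes.grab_frame("wrist");h=eyes.grab_frame("side")
im=f['image'].copy()
C=np.array([.3625,.3424]);e=np.array([.96,.28]);n=np.array([-.28,.96])
P=[[*(C+e*r/1000+n*w/1000),.178] for r,w in[(-8,6),(-8,-6),(-34,-6),(-34,6)]]
im=cv2.resize(im[170:290,200:360],None,fx=3,fy=3,interpolation=2)
q=np.array([(proj(f,p)-[200,170])*3+1 for p in P],int);cv2.polylines(im,[q],True,(255,255,0),1)
q=np.array([(proj(f,[*(C+.036*np.array([np.cos(t),np.sin(t)])),.144])-[200,170])*3+1 for t in np.arange(0,6.28,.1)],int)
cv2.polylines(im,[q],True,(0,255,0),1)
cv2.imwrite("pics/w4.png",np.hstack([im,cv2.resize(h['image'][160:240,290:350],(270,360))]))
```

```text
[0.37840059 0.34497283 0.21310832] [-0.2404617   0.71373097  0.23714041]
```

View pics/w4.png

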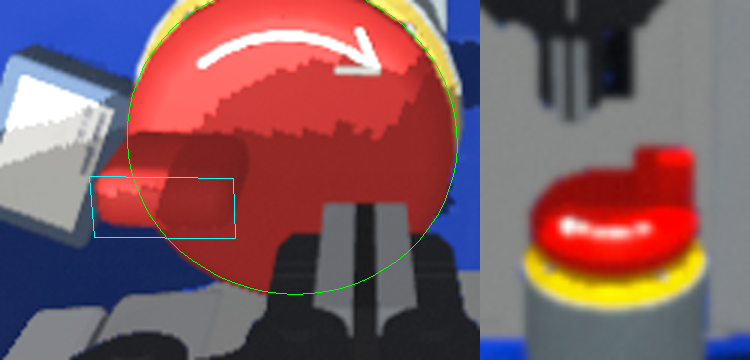

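Latched: the yellow gap is gone in the side view and the tab is still at rest at (95..235, 170..228) in the crop, with the fingers clear.

Call:
move_arm([
  [0, 0, 0, -1, 0, 0, 0],
  [0, 0, 0, -1, 0, 0, 0],
  [0, 0, 0, 0, -1, 0, 0],
  [0, 0, 0, 0, -1, 0, 0],
  [0, 0, 0, 0, -1, 0, 0],
  [0, 0, 0, 0, -1, 0, 0],
  [0, 0, 0, 0, 0, 0, 0],
  [0, 0, 0, 0, 0, 0.7, 0],
  [0, 0, 0, 0, 0, 0.7, 0],
  [0, 0, 0, 0, 0, 0.7, 0],
  [0, 0, 0, 0, 0, 0.7, 0],
  [0, 0, 0, 0, 0, 0, 0],
  [0, 0, 0, 0, 0, 0, 0],
])

```text
time: 7.35
tcp_pos: [0.3461, 0.3143, 0.1853]
ee_rot: [-3.141, 0.0, 1.865]
contact_force: [0.2, -0.4, -0.0]
opening: -0.001
```

Run:
```python
from h import *
s=robot.sense(); print(s['tcp_pos'],s['contact_force'],s['qpos'])
f=eyes.grab_frame("wrist");h=eyes.grab_frame("side")
im=cv2.resize(f['image'][170:290,220:380],None,fx=3,fy=3,interpolation=2)
cv2.imwrite("pics/w5.png",np.hstack([im,cv2.resize(h['image'][160:240,290:350],(270,360))]))
```

```text
[0.34613744 0.31430307 0.18531588] [ 0.19242628 -0.37917405 -0.04193195] [ 5.93667616e-01 -1.05694659e-01 -1.86044010e-01  1.49140196e+00
 -2.33498429e-05  1.87058892e+00]
```

View pics/w5.png

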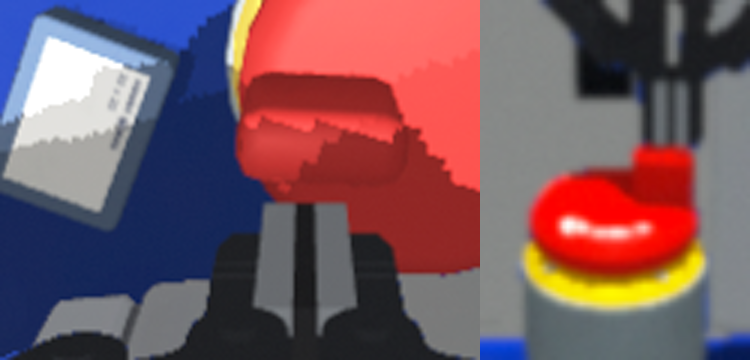

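The fingers stand behind the tab's -y face and within its radial span, with a few mm of gap. Now pushing around the arc.

Call:
move_arm([
  [0, 0, 0, 0.3, 0, 0, 0],
  [0, 0, 0, 0.3, 0, 0, 0],
  [0, 0, 0, 0, 0, 0, 0],
  [0, 0, 0.05, 0.12, -0.08, 0, 0],
  [0, 0, 0.05, 0.12, -0.09, 0, 0],
  [0, 0, 0.05, 0.12, -0.08, 0, 0],
  [0, 0, 0.05, 0.12, -0.09, 0, 0],
  [0, 0, 0.05, 0.12, -0.08, 0, 0],
  [0, 0, 0.05, 0.12, -0.09, 0, 0],
  [0, 0, 0, 0, 0, 0, 0],
])

```text
time: 8.45
tcp_pos: [0.3385, 0.326, 0.1862]
ee_rot: [3.141, 0.001, 1.565]
contact_force: [0.2, -3.1, 2.0]
opening: 0.001
```

Run:
```python
from h import *
s=robot.sense(); print(s['tcp_pos'],s['contact_force'],s['ee_rot'])
f=eyes.grab_frame("wrist");h=eyes.grab_frame("side")
im=cv2.resize(f['image'][170:290,220:380],None,fx=3,fy=3,interpolation=2)
cv2.imwrite("pics/w6.png",np.hstack([im,cv2.resize(h['image'][160:240,290:350],(270,360))]))
```

```text
[0.33851332 0.32602815 0.18621894] [ 0.20626533 -3.06067718  2.03116126] [3.14061278e+00 1.10688565e-03 1.56480632e+00]
```

View pics/w6.png

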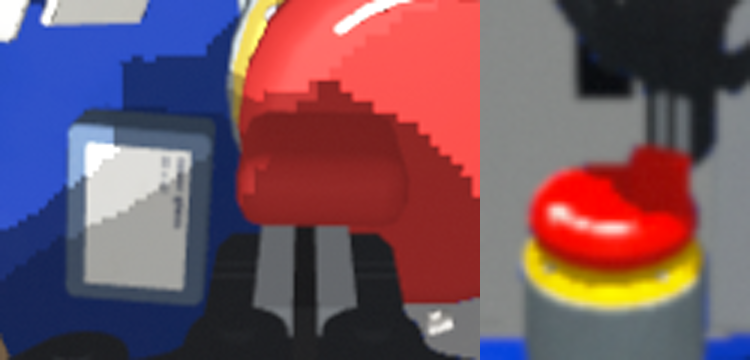

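The tab is turning with the fingers against its -y face (3 N). I'll keep going.

Call:
move_arm([
  [0, 0, 0.05, 0.12, -0.08, 0, 0],
  [0, 0, 0.05, 0.12, -0.09, 0, 0],
  [0, 0, 0.05, 0.12, -0.08, 0, 0],
  [0, 0, 0.05, 0.12, -0.09, 0, 0],
  [0, 0, 0.05, 0.12, -0.08, 0, 0],
  [0, 0, 0.05, 0.12, -0.09, 0, 0],
  [0, 0, 0.05, 0.12, -0.08, 0, 0],
  [0, 0, 0.05, 0.12, -0.09, 0, 0],
  [0, 0, 0, 0, 0, 0, 0],
])

```text
time: 9.45
tcp_pos: [0.3331, 0.3372, 0.1856]
ee_rot: [-3.141, 0.0, 1.166]
contact_force: [-0.6, -1.5, 0.4]
opening: 0.001
```

Run:
```python
from h import *
s=robot.sense(); print(s['tcp_pos'],s['contact_force'],s['ee_rot'],s['qpos'][5])
f=eyes.grab_frame("wrist");h=eyes.grab_frame("side")
im=cv2.resize(f['image'][170:290,220:380],None,fx=3,fy=3,interpolation=2)
cv2.imwrite("pics/w7.png",np.hstack([im,cv2.resize(h['image'][160:240,290:350],(270,360))]))
```

```text
[0.33310362 0.33719623 0.18561295] [-0.61094354 -1.51722058  0.44900524] [-3.14088215e+00  7.65177804e-05  1.16585608e+00] 2.625260226946804
```

View pics/w7.png

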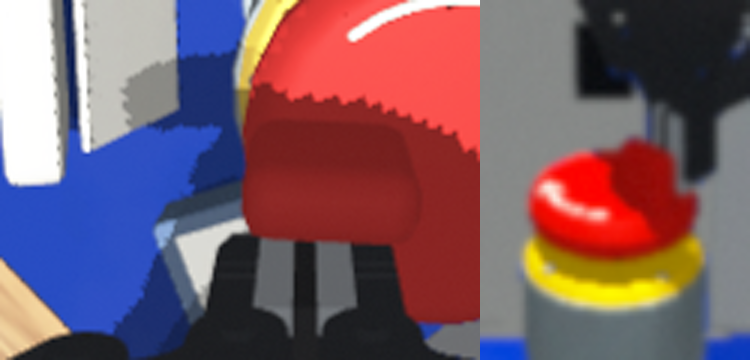

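The head has risen (the gap over the yellow ring is back in the side view) and the force has dropped. One small extra turn, then back along the arc and up.

Call:
move_arm([
  [0, 0, 0.05, 0.12, -0.08, 0, 0],
  [0, 0, 0, 0, 0, 0, 0],
  [0, 0, 0, -0.3, 0, 0, 0],
  [0, 0, -0.075, -0.18, 0.13, 0, 0],
  [0, 0, -0.075, -0.18, 0.13, 0, 0],
  [0, 0, -0.075, -0.18, 0.13, 0, 0],
  [0, 0, -0.075, -0.18, 0.13, 0, 0],
  [0, 0, -0.075, -0.18, 0.13, 0, 0],
  [0, 0, -0.075, -0.18, 0.13, 0, 0],
  [0, 0, -0.075, -0.18, 0.13, 0, 0],
  [0, 0, -0.075, -0.18, 0.13, 0, 0],
  [0, 0, -0.075, -0.18, 0.13, 0, 0],
  [0, 0, -0.075, -0.18, 0.13, 0, 0],
  [0, 0, 0, -0.3, 0, 0, 0],
  [0, 0, 0, 0, 0, 0, 0],
])

```text
time: 11.05
tcp_pos: [0.3433, 0.3137, 0.1859]
ee_rot: [3.141, -0.0, 1.863]
contact_force: [0.1, 0.3, 0.2]
opening: 0.002
```

Call:
move_arm([
  [0, 0, 0, 0, 0, -1, 0],
  [0, 0, 0, 0, 0, -1, 0],
  [0, 0, 0, 0, 0, -1, 0],
  [0, 0, 0, 0, 0, -1, 0],
  [0, 0, 0, 0, 0, -1, 0],
  [0, 0, 0, 0, 0, -1, 0],
  [0, 0, 0, 0, 0, -1, 0],
  [0, 0, 0, 0.8, -0.8, -0.5, 0],
  [0, 0, 0, 0.8, -0.8, -0.5, 0],
  [0, 0, 0, 0.8, -0.8, 0, 0],
  [0, 0, 0, 0.8, -0.8, 0, 0],
  [0, 0, 0, 0, 0, 0, 0],
  [0, 0, 0, 0, 0, 0, 0],
])

```text
time: 12.35
tcp_pos: [0.3027, 0.3354, 0.2654]
ee_rot: [-3.141, 0.001, 1.866]
contact_force: [-0.3, -0.3, -1.0]
opening: 0.002
```

Run:
```python
from h import *
s=robot.sense(); print(s['tcp_pos'],s['contact_force'],s['time'])
f=eyes.grab_frame("wrist");h=eyes.grab_frame("side")
cv2.imwrite("pics/w8.png",np.hstack([cv2.resize(f['image'],(480,300)),cv2.resize(h['image'][150:310,270:410],(262,300))]))
```

```text
[0.30270935 0.33539817 0.2653716 ] [-0.31266017 -0.32444012 -1.0301361 ] 12.35
```

View pics/w8.png

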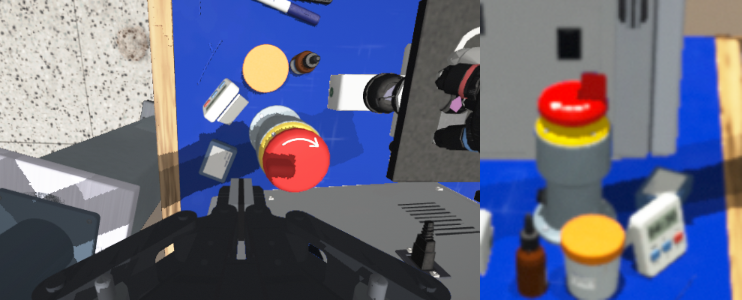

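The button is out, the tab is home pointing to the robot, the bystanders have not moved, and the arm is clear. Handing in.

```bash
python3 -c "
from workcell import robot
print(robot.hand_in())"
```

```text
the job is handed in; nothing more can be done
None
```

The emergency-stop test is done and handed in at about 12.5 s of the 42 s allowed; the hand-in gave no verdict.

- **Press and latch:** I pressed the button with closed fingers on the side away from the tab. After I lifted off, the pictures showed it staying in, with the tab still at rest.
- **Turn and release:** I pushed the tab's -y face clockwise along an arc of about 0.7 rad. The force at the fingers was about 3–4 N early on and about 1.5 N near the end. The head had visibly risen by then, before one small extra turn.
- **Back away:** I reversed along the arc, then lifted clear.

The last pictures show the button out, the tab pointing home, the bystanders where they stood and the arm touching nothing. I judged the latch, release and tab angle from the pictures and forces, because the joint values cannot be read directly. I also judged the bystanders by eye.

One measurement disagreed: the close-up placed the tab about 3 mm from my first estimate. I corrected for that before pushing.

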